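# Lay up the pressure comparator: vent, clear the gauges, lock the hidden crosshead

### The job

The calibration is over: lay up the pressure comparator. First open its vent valve fully, then lock the screw press with the lock bar: slide the bar under the front hood, feel lightly along the hidden crosshead for its latch slot, wherever that has stopped, push the bar in until its collar is home, without forcing it, and leave it there. The finished gauges that lie about in front of the comparator all belong in the tray, lying flat on its floor with the dial up, and everything else on the bench stays where it is.

Things in the scene. Friction and masses are not known exactly. Their poses are not given: they have to be found in the camera images.
- tester: the pressure comparator, fixed to the bench: a grey housing 220 deep (x) by 360 wide (y) by 130 mm high, two large gauges on its roof (to 300 mm high), a spoked handle on its right (-y) side reaching y = -0.29 m. Origin: centre of its underside, on the bench; its front is the plane x = -0.11 m and faces -x, towards the robot. The recess under the front hood is described at port and face
- port (a point): middle of the mouth of the recess in the comparator's front plane (x = -0.11 m of the comparator), 27 mm above the bench; its x points straight in. The recess is 160 mm wide, 75 mm high from the bench, which is its floor, and 45 mm deep; the housing roofs it over and closes its sides
- face (a point): middle of the recess's rear wall (comparator x = -0.065, y = 0 m), 27 mm above the bench: the flat upright steel front of the press's crosshead. It is solid but for one upright latch slot, 17 mm wide, from 11 to 43 mm above the bench, 45 mm deep, whose centre may be anywhere from y = -0.045 to 0.045 m: the screw left it there. It cannot be seen; hand forces do not move the crosshead
- vent (a joint): angle of the vent valve's lever, rad: 0 = shut (lever points to the comparator's -x, the front), 1.57 = fully open, at its stop (points to its +y). It turns about an upright axis at x = -0.075, y = 0.14 m of the comparator, clockwise seen from above as it opens, stays where it is left and needs about 2 N at its end
- vent_end (a point): on the vent lever's black sleeve, 70 mm from the axis, at mid-height of the sleeve, about 162 mm above the bench; the sleeve is 55 mm long (to 95 mm from the axis), 17 mm wide and 14 mm high
- bar: the lock bar, loose on the bench, about 0.22 kg: a black block grip 60 long (x), 40 wide (y), 42 mm high, and a steel rod of 12 mm from the grip's front along +x, its axis 27 mm above the grip's underside, 135 mm long to its tapered nose. With the grip on the bench the rod is at the height of the slot. Origin: centre of the grip's underside
- bar_tip (a point): the very nose of the lock bar, on the rod's axis, 165 mm from the grip's centre. A collar of 28 mm on the rod has its front 40 mm behind the nose; it stops against the crosshead when the bar is home
- gauge1: a loose pressure gauge lying dial up: round aluminium case 52 mm across and 30 mm high, with a brass connection (14 mm square, then a thinner stub) that sticks 52 mm out from the case centre along the gauge's -x; 0.2 kg. Origin: centre of the case's underside; z = out of the dial. There are three to five of them; an absent one reads None
- gauge2: a loose pressure gauge lying dial up: round aluminium case 52 mm across and 30 mm high, with a brass connection (14 mm square, then a thinner stub) that sticks 52 mm out from the case centre along the gauge's -x; 0.2 kg. Origin: centre of the case's underside; z = out of the dial. There are three to five of them; an absent one reads None
- gauge3: a loose pressure gauge lying dial up: round aluminium case 52 mm across and 30 mm high, with a brass connection (14 mm square, then a thinner stub) that sticks 52 mm out from the case centre along the gauge's -x; 0.2 kg. Origin: centre of the case's underside; z = out of the dial. There are three to five of them; an absent one reads None
- gauge4: a loose pressure gauge lying dial up: round aluminium case 52 mm across and 30 mm high, with a brass connection (14 mm square, then a thinner stub) that sticks 52 mm out from the case centre along the gauge's -x; 0.2 kg. Origin: centre of the case's underside; z = out of the dial. There are three to five of them; an absent one reads None
- gauge5: a loose pressure gauge lying dial up: round aluminium case 52 mm across and 30 mm high, with a brass connection (14 mm square, then a thinner stub) that sticks 52 mm out from the case centre along the gauge's -x; 0.2 kg. Origin: centre of the case's underside; z = out of the dial. There are three to five of them; an absent one reads None
- tray: an open grey plastic tray, fixed, 310 (x) by 250 (y) by 40 mm high, walls and floor 5 mm thick. Origin: centre of its underside, on the bench
- wrench: bystander: steel open-end wrench, 170 mm, lying on the bench; origin at its underside's centre
- oil: bystander: white oil bottle, 54 mm across, 140 mm high; origin at its underside
- adaptor: bystander: upright brass adaptor, 34 mm across at the foot, 50 mm high; origin at its underside
- tape: bystander: flat white reel of sealing tape, 54 mm across, 14 mm high; origin at its underside
- seals: bystander: clear jar of seals with a white cap, 60 mm across, 60 mm high; origin at its underside
- screwdriver: bystander: screwdriver with a black handle, 190 mm, lying on the bench; origin at its underside's centre

How it is judged:
On the way, in this order (a step that is already met when the one before it is completed fails the run):
1. the vent valve is opened fully (value of joint vent above 1.3 rad), for 0.2 s.
2. then the lock bar is in the crosshead's slot, its collar home (x of bar_tip in the frame of tester above -0.032 m and z of bar_tip in the frame of tester below 0.045 m and y of bar_tip in the frame of tester between -0.07 and 0.07 m), for 0.2 s.
At the end, for the whole second after the job is handed in: the vent lever stands at 1.3 rad or more, the lock bar's nose is at least 33 mm inside the crosshead's slot (40 mm is home) and the bar is at rest; every gauge that is present lies in the tray, flat on its floor (not on another gauge), dial up within 0.2 rad, at rest (all of step 2 and value of joint vent above 1.3 rad and linear speed of each of bar, gauge1, gauge2, gauge3, gauge4, gauge5 below 0.02 m/s and x of gauge1 in the frame of tray between -0.145 and 0.145 m and y of gauge1 in the frame of tray between -0.115 and 0.115 m and z of each of gauge1, gauge2, gauge3, gauge4, gauge5 in the frame of tray below 0.015 m and angle between each of gauge1, gauge2, gauge3, gauge4, gauge5's own z axis and vertical below 0.2 rad and x of gauge2 in the frame of tray between -0.145 and 0.145 m and y of gauge2 in the frame of tray between -0.115 and 0.115 m and x of gauge3 in the frame of tray between -0.145 and 0.145 m and y of gauge3 in the frame of tray between -0.115 and 0.115 m and x of gauge4 in the frame of tray between -0.145 and 0.145 m and y of gauge4 in the frame of tray between -0.115 and 0.115 m and x of gauge5 in the frame of tray between -0.145 and 0.145 m and y of gauge5 in the frame of tray between -0.115 and 0.115 m); the robot touches nothing.
It fails at once if the lock bar is forced: over 60 N against the comparator (contact force between bar and tester above 60 N).
It fails at once if a bystander is displaced by over 60 mm (distance of any of wrench, oil, adaptor, tape, seals, screwdriver from where it was at the start of the episode above 0.06 m).
It fails at once if the oil bottle, the adaptor or the jar of seals is knocked over (angle between any of oil, adaptor, seals's own z axis and vertical above 0.8 rad).
Of gauge1, gauge2, gauge3, gauge4, gauge5 only 3 to 5 are there at a start; the rules pass over those that are not, and their reading is None.
At some moment in a run one of gauge1, gauge2, gauge3, gauge4, gauge5 may be knocked a few centimetres aside while the robot is not near it.
It also fails if it takes over 210 s, if anything falls off the work surface, if the arm or the gripper's body presses on something with over 40 N, if the wrist force passes 120 N, or if a joint passes its speed limit or range.

### The arm

A 6-joint arm with a two-finger parallel gripper is mounted at the origin on the work surface. World frame = base frame: x ahead of the robot, y to its left, z up, the work surface at z = 0. Lengths are in m, angles in rad, forces in N, time in s.
With the tool pointing down it reaches from about 0.3 to 0.775 m from the base axis. Payload 14.6 kg.
Tool frame: the origin (TCP) lies at the very end of the fingers, on their centre line; the grasp point (between the pads) lies 19 mm behind it; z points along the fingers, x is the direction in which the jaws open and shut, and the axes are right-handed (so a half turn about z gives the same grasp; the last joint's range is limited). The gripper opens to 94 mm and grips with 3 to 60 N. Pads are 16 mm wide; open, the fingers measure 119 mm over their backs; the gripper's body (75 mm by 177 mm) begins 78 mm behind the grasp point.
Start: joints at [-1.396, 0.3, 1.521, -0, 1.321, -0.067], TCP at [0.132, -0.534, 0.205] pointing down, gripper open.
Joint ranges: [-3.03, 3.03], [-0.79, 2.21], [0.23, 2.52], [-1.04, 4.18], [0, 3.07], [-2.55, 2.55]. Speed limits (rad/s): [2.22, 2.22, 2.57, 3.14, 3.14, 3.14].

### API

Orientations are given as [roll, pitch, yaw] about the fixed x, y, z axes, in that order (R = Rz(yaw) Ry(pitch) Rx(roll)).
In Python, from station import ctrl gives the robot as it stands.
- The arm moves only by the shell command python3 -m inch 'ROWS' [FORCE]. ROWS is JSON, one flat list of numbers, 7 for each row, row after row: the shift along the tool's x, y, z in cm, then the turn, a rotation vector about the tool's x, y, z in rad, then the opening, from 0 (shut) to 1 (fully open). In form: [tx, ty, tz, wx, wy, wz, claw, tx, ty, tz, wx, wy, wz, claw, ...]. A call has 1 to 20 rows; each row shifts and turns the commanded pose from where the row before left it, along the tool's axes as they then stand; what a row does not reach is not made up. A row lasts 1/8 s, in which the tool goes at most 62.5 mm and 10.7 degrees, less where a joint would pass 70% of its speed; a pose out of reach is approached as far as the arm can. A call is refused whole if a number of a shift passes 6.25 or a number of a turn 0.188, either way. A call with a gripper value outside its range is refused whole. The fingers move at their own pace and stop on an object; FORCE is the grip in N (left out, the last holds). Time passes only in rows, so rows that do not move let the fingers close. It gives the time, the measured TCP pose, the force and the opening at its end, in the units of the state.
- ctrl.get_obs(): the state, without advancing time (a new reading comes with each control period).
- ctrl.camera(name): name is "side" or "top"; returns (picture, depth): 420x560x3 uint8, red, green, blue; 420x560 float32, m along the optical axis (not along the pixel's ray), 0 where there is no reading.
- ctrl.camera_params(name): a dict with "vertical_fov" (degrees; the focal length in pixels is half the picture's height over the tangent of half this angle, whatever the lens; pixels are square), "cx", "cy" (the principal point, pixels), "distortion" ([k1, k2, p1, p2, k3] as OpenCV has them; the pictures are not rectified), "camera_from_world" (4x4, takes a point from world to camera coordinates). Camera axes: x right, y down, z forward; pixel columns grow to the right and rows downward; lengths in m; the calibration is good to about 2 mm. A picture is of the moment at which its call begins. camera_params takes no time and is no camera call.
- ctrl.hand_in(): hands the job in, once; it reports no verdict.
Trained networks look in the newest picture that a camera, given by its name, has taken for a name from the list of things; names that differ only in an ending like _2 or _b are one class to them, and where a whole thing is asked for, a point or a joint stands for the part that bears it (a point fixed in the world has none). Each returns a list of dicts, best first, with "score" (0 to 1); they miss things now and then, are a little off and sometimes report something else, mostly with a low value. They report only what shows in the picture. A call takes as long as a camera call.
- ctrl.spot_in(camera, label): "bbox" ([centre column, centre row, width, height] in pixels, round what is visible of it).
- ctrl.place_of(camera, label): "centre" ([column, row] in pixels: a listed point, or the origin of a listed thing).
The state is a dict: "time_s": time; "qpos": joint angles; "joint_vel": joint speeds; "tau": joint torques, N m; "ee_pos": TCP position; "eef_rot": TCP orientation; "force": force on the tool from outside, world axes, zero at the start; "moment": the same for the moment, N m; "grip_width": finger opening in m.
Only numpy, scipy, OpenCV 4.12 (cv2) and the standard library are available. Lean on these libraries where they do the work, as an engineer would, in place of code of your own. Each camera call takes 0.05 s, during which the arm holds its last target. There are 200 camera calls.

## Working session

There is one attempt and no reset: what is moved stays moved. The work goes in short steps, Python scripts to look and compute and a shell command to move; the robot and the scene stay as the last step left them, time stands still between calls to the robot, and variables do not carry over. Pictures are saved under pics/ and viewed, about 12 in all and at most 16, crops included, and the job is handed in when it is done.

```bash
ls; mkdir -p pics; cat > h.py <<'E'
import numpy as np, cv2
from station import ctrl
from scipy.spatial.transform import Rotation as R
def K(p):
    f=210/np.tan(np.radians(p["vertical_fov"])/2)
    return np.array([[f,0,p["cx"]],[0,f,p["cy"]],[0,0,1]])
def ray(cam,uv):
    p=ctrl.camera_params(cam); T=np.linalg.inv(np.array(p["camera_from_world"]))
    n=cv2.undistortPoints(np.array([[uv]],float),K(p),np.array(p["distortion"],float))[0,0]
    return T[:3,3],T[:3,:3]@np.array([n[0],n[1],1])
def atz(cam,uv,z):
    o,d=ray(cam,uv); return o+d*(z-o[2])/d[2]
def proj(cam,P):
    p=ctrl.camera_params(cam);T=np.array(p["camera_from_world"])
    return cv2.projectPoints(np.atleast_2d(P).astype(float),cv2.Rodrigues(T[:3,:3])[0],T[:3,3],K(p),np.array(p["distortion"],float))[0][:,0]
def atd(cam,uv,depth):
    o,d=ray(cam,uv); return o+d*depth[int(round(uv[1])),int(round(uv[0]))]
def pic(cam,name,crop=None,s=1):
    im,dep=ctrl.camera(cam); v=im[:,:,::-1]
    if crop: v=v[crop[1]:crop[3],crop[0]:crop[2]]
    cv2.imwrite("pics/"+name,cv2.resize(v,None,fx=s,fy=s,interpolation=cv2.INTER_CUBIC)); return im,dep
E
python3 - <<'E'
from h import *
o=ctrl.get_obs();print(o)
for c in("top","side"):
    im,d=pic(c,c+"0.png",s=1.4)
    p=ctrl.camera_params(c);print(c,p["vertical_fov"],np.linalg.inv(np.array(p["camera_from_world"]))[:3,3].round(3))
    for l,z in [("tester",0),("vent_end",.162),("bar",0),("bar_tip",.027),("gauge1",0),("tray",0),("port",.027),("wrench",0),("oil",0),("adaptor",0),("tape",0),("seals",0),("screwdriver",0)]:
        for r in ctrl.place_of(c,l)[:6]:
            if r["score"]>.15: print(l,round(r["score"],2),np.round(r["centre"]),atz(c,r["centre"],z).round(3))
E
```

```text
pics
{'time_s': 0.0, 'qpos': array([-1.39559780e+00,  3.00456667e-01,  1.52156898e+00, -2.93733840e-05,
        1.32069199e+00, -6.65779884e-02]), 'joint_vel': array([ 0.00050277,  0.00039235, -0.00127737, -0.00010164, -0.00052681,
       -0.00064107]), 'tau': array([-2.26652010e-03, -5.31809628e+01, -3.52741098e+01,  7.06409407e-02,
        2.44026049e-02, -4.52106781e-05]), 'ee_pos': array([ 0.13164197, -0.5337496 ,  0.20489937]), 'eef_rot': array([-3.14154620e+00,  1.12438515e-03, -1.32901250e+00]), 'force': array([-0.44879538,  0.59802893,  0.61163609]), 'moment': array([-0.07322698,  0.04763584, -0.00726904]), 'grip_width': 0.09395885984150343}
top 49.09617623207861 [ 0.457 -0.025  1.224]
tester 0.81 [308. 152.] [ 0.783 -0.076  0.   ]
vent_end 0.58 [250. 194.] [0.637 0.066 0.162]
bar 0.7 [406. 247.] [ 0.525 -0.336  0.   ]
bar_tip 0.58 [429. 188.] [ 0.678 -0.396  0.027]
gauge1 0.94 [293. 230.] [ 0.57  -0.037  0.   ]
gauge1 0.87 [269. 272.] [0.457 0.026 0.   ]
gauge1 0.78 [352. 276.] [ 0.447 -0.192  0.   ]
gauge1 0.7 [312. 277.] [ 0.444 -0.088  0.   ]
gauge1 0.69 [334. 233.] [ 0.5
[... 909 characters left out ...]
 0.568 -0.152  0.   ]
gauge1 0.74 [270. 242.] [ 0.577 -0.037  0.   ]
gauge1 0.7 [242. 298.] [ 0.455 -0.203  0.   ]
gauge1 0.69 [228. 238.] [0.46 0.01 0.  ]
gauge1 0.62 [232. 264.] [ 0.451 -0.087  0.   ]
tray 0.91 [218. 170.] [0.485 0.325 0.   ]
port 0.73 [305. 239.] [ 0.672 -0.077  0.027]
port 0.27 [340. 242.] [ 0.768 -0.113  0.027]
wrench 0.96 [265. 394.] [ 0.449 -0.465  0.   ]
wrench 0.49 [284. 179.] [ 0.695  0.218 -0.   ]
oil 0.64 [338. 364.] [ 0.635 -0.444  0.   ]
adaptor 0.46 [312. 292.] [ 0.64  -0.236  0.   ]
tape 0.73 [279. 214.] [0.634 0.066 0.   ]
seals 0.63 [287. 171.] [0.718 0.252 0.   ]
seals 0.34 [280. 342.] [ 0.516 -0.353  0.   ]
screwdriver 0.55 [265. 145.] [0.682 0.417 0.   ]
```

View pics/top0.png

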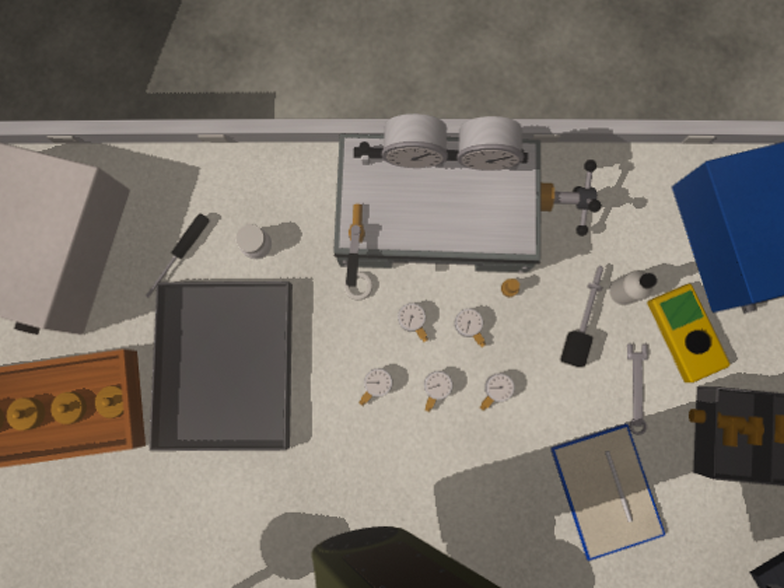

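View pics/side0.png

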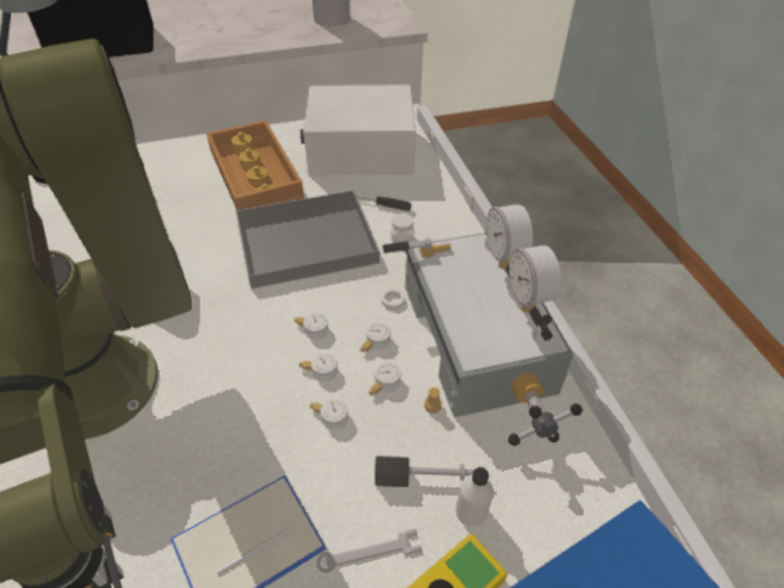

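```bash
cat >> h.py <<'E'
def cloud(cam,dep):
    p=ctrl.camera_params(cam); T=np.linalg.inv(np.array(p["camera_from_world"]))
    v,u=np.nonzero(dep>0); n=cv2.undistortPoints(np.stack([u,v],1).astype(float)[:,None],K(p),np.array(p["distortion"],float))[:,0]
    P=np.c_[n,np.ones(len(n))]*dep[v,u][:,None]; return P@T[:3,:3].T+T[:3,3]
def rect(P,name):
    (c,s,a)=cv2.minAreaRect(P[:,:2].astype(np.float32)*1000); print(name,len(P),np.round(c,1),np.round(s,1),round(a,2))
def sel(C,x,y,z): return C[(C[:,0]>x[0])&(C[:,0]<x[1])&(C[:,1]>y[0])&(C[:,1]<y[1])&(C[:,2]>z[0])&(C[:,2]<z[1])]
def gauges(C,cs):
    for c in cs:
        P=sel(C,(c[0]-.045,c[0]+.045),(c[1]-.045,c[1]+.045),(.022,.045))
        (m,r)=cv2.minEnclosingCircle(P[:,:2].astype(np.float32)*1000)
        B=sel(C,(c[0]-.075,c[0]+.075),(c[1]-.075,c[1]+.075),(.008,.022)); B=B[np.hypot(*(B[:,:2]-np.array(m)/1000).T)>.034]
        d=B[:,:2].mean(0)-np.array(m)/1000 if len(B) else np.zeros(2)
        print("gauge",len(P),np.round(m),"r",round(r),"medz",np.median(P[:,2]).round(3),"stub dir deg",np.degrees(np.arctan2(d[1],d[0])).round(),len(B))
E
python3 - <<'E'
from h import *
for c in("top","side"):
    im,dep=ctrl.camera(c); C=cloud(c,dep); print(c)
    print("bench z",np.median(sel(C,(.35,.4),(-.15,0),(-.05,.05))[:,2]))
    rect(sel(C,(.6,.95),(-.3,.15),(.120,.140)),"roof")
    Tt=sel(C,(.6,.95),(-.3,.15),(.120,.140)); print(np.percentile(Tt,[1,50,99],axis=0).round(3).tolist())
    rect(sel(C,(.25,.7),(.12,.5),(.033,.05)),"tray")
    rect(sel(C,(.42,.6),(-.42,-.26),(.034,.055)),"grip top")
    r=sel(C,(.56,.72),(-.45,-.3),(.025,.04)); 
    if len(r)>5: rect(r,"rod");
    gauges(C,[(.57,-.04),(.457,.02),(.45,-.197),(.448,-.09),(.565,-.149)])
    V=sel(C,(.58,.72),(.03,.11),(.15,.185)); rect(V,"lever"); print(np.median(V[:,2]))
    for l in("seals","tape","adaptor"): pass
E
```

```text
top
bench z -0.00023293604236818144
roof 10217 [779.  -84.8] [361.4 223.2] 88.25
[[0.667, -0.262, 0.123], [0.757, -0.087, 0.132], [0.885, 0.092, 0.137]]
tray 1241 [515.5 342.7] [367.5 306.9] 0.56
grip top 386 [ 540.9 -351.9] [ 42.5 110.4] 70.99
rod 250 [ 620.4 -384.6] [ 86.8 104.8] 25.63
gauge 315 [568. -40.] r 33 medz 0.03 stub dir deg -144.0 20
gauge 339 [447.  32.] r 37 medz 0.03 stub dir deg 144.0 10
gauge 341 [ 438. -196.] r 35 medz 0.03 stub dir deg 110.0 20
gauge 338 [440. -83.] r 37 medz 0.03 stub dir deg 170.0 10
gauge 321 [ 560. -150.] r 33 medz 0.03 stub dir deg -55.0 51
lever 319 [667.4  62.2] [ 23.5 106.7] 83.91
0.16643589236879697
side
bench z -0.0012094292396906958
roof 6462 [777.8 -88. ] [361.9 223.5] 88.41
[[0.666, -0.266, 0.122], [0.757, -0.136, 0.13], [0.88, 0.08, 0.135]]
tray 691 [514.8 341.3] [367.6 319.1] 0.79
grip top 396 [ 538.7 -355.6] [ 41.  106.8] 71.24
rod 208 [ 612.  -388.3] [72.3 99.5] 26.9
gauge 206 [566. -46.] r 35 medz 0.028 stub dir deg 156.0 16
gauge 198 [447.  21.] r 33 medz 0.028 stub dir deg 138.0 15
gauge 279 [ 440. -199.] r 34 medz 0.03 stub dir deg 79.0 24
gauge 236 [442. -90.] r 32 medz 0.028 stub dir deg 156.0 19
gauge 242 [ 558. -154.] r 36 medz 0.028 stub dir deg -108.0 22
lever 219 [666.4  57.1] [ 24.  106.3] 84.9
0.1636559733533387
```

```bash
cat >> h.py <<'E'
def to(x,y,z,yaw=None):
    o=ctrl.get_obs(); Rm=R.from_euler("xyz",o["eef_rot"]).as_matrix()
    r=R.from_euler("xyz",o["eef_rot"])
    t=R.from_euler("xyz",[np.pi,0,o["eef_rot"][2] if yaw is None else yaw])
    print("turn rotvec",(r.inv()*t).as_rotvec().round(3),"shift cm, axes after turn",(t.as_matrix().T@(np.array([x,y,z])-o["ee_pos"])*100).round(2))
O=np.array([.779,-.086]);PSI=-.0305
def tw(x,y): return O+np.array([x*np.cos(PSI)-y*np.sin(PSI),x*np.sin(PSI)+y*np.cos(PSI)])
def wt(x,y):
    d=np.array([x,y])-O; return np.array([d[0]*np.cos(PSI)+d[1]*np.sin(PSI),-d[0]*np.sin(PSI)+d[1]*np.cos(PSI)])
E
python3 -m inch '[0,0,0,0,0,0.136,0, 0,0,0,0,0,0.136,0]' 20
python3 -c "
from h import *
a=tw(-.145,.14-.05);print(a);to(a[0],a[1],.205,-1.60)"
```

```text
time_s: 1.75
ee_pos: [0.1317, -0.534, 0.2054]
eef_rot: [-3.142, 0.0, -1.605]
force: [-0.4, 0.4, -0.4]
grip_width: 0.0778
[0.63681201 0.00837996]
turn rotvec [-0.     0.    -0.005] shift cm, axes after turn [-5.569e+01 -4.891e+01  4.000e-02]
```

```bash
python3 -m inch '[-3.98,-3.49,0,0,0,0,0, -3.98,-3.49,0,0,0,0,0, -3.98,-3.49,0,0,0,0,0, -3.98,-3.49,0,0,0,0,0, -3.98,-3.49,0,0,0,0,0, -3.98,-3.49,0,0,0,0,0, -3.98,-3.49,0,0,0,0,0, -3.98,-3.49,0,0,0,0,0, -3.98,-3.49,0,0,0,0,0, -3.98,-3.49,0,0,0,0,0, -3.98,-3.49,0,0,0,0,0, -3.98,-3.49,0,0,0,0,0, -3.98,-3.49,0,0,0,0,0, -3.98,-3.49,0,0,0,0,0, 0,0,0,0,0,0,0]'
python3 -c "
from h import *
a=tw(-.145,.14-.05);to(a[0],a[1],.15,-1.60)
pic('side','s1.png',(200,100,420,260),3)"
```

```text
time_s: 3.62
ee_pos: [0.6379, 0.0108, 0.2043]
eef_rot: [3.14, 0.0, -1.598]
force: [-0.2, -0.6, 0.2]
grip_width: 0.0008
turn rotvec [0.001 0.    0.002] shift cm, axes after turn [0.24 0.11 5.43]
```

View pics/s1.png

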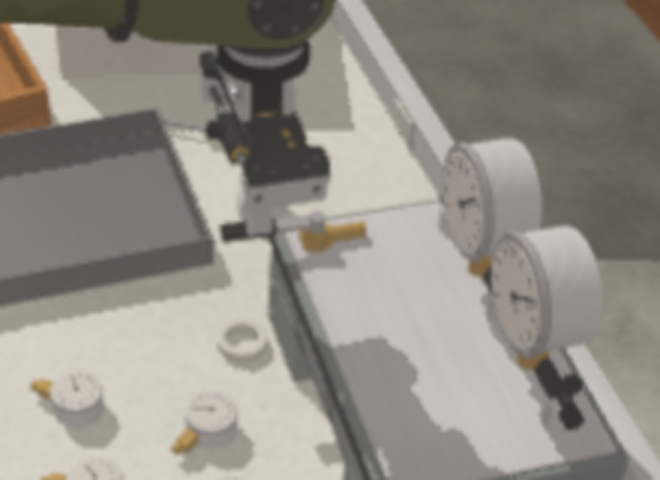

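```bash
python3 -m inch '[0.1,0.1,2.7,0,0,0,0, 0.1,0,2.7,0,0,0,0, -1.45,0,0,0,0,0,0, -1.45,0,0,0,0,0,0, -1.08,0.15,0,0,0,0,0, -1.08,0.15,0,0,0,0,0, -1.08,-0.17,0,0,0,0,0, -1.08,-0.17,0,0,0,0,0, -0.98,-0.49,0,0,0,0,0, -0.98,-0.49,0,0,0,0,0, -0.8,-0.75,0,0,0,0,0, -0.8,-0.75,0,0,0,0,0, -0.47,-0.78,0,0,0,0,0, -0.47,-0.78,0,0,0,0,0, 0,0,0,0,0,0,0]'
python3 -c "
from h import *
o=ctrl.get_obs();print(wt(*o['ee_pos'][:2])-[-.075,.14])
im,d=pic('top','t1.png',(200,90,340,230),4);C=cloud('top',d);L=sel(C,(.6,.8),(.06,.2),(.15,.18));print(len(L));pic('side','s2.png',(200,100,420,260),3)"
```

```text
time_s: 5.55
ee_pos: [0.6806, 0.1226, 0.1512]
eef_rot: [-3.141, 0.0, -1.601]
force: [-0.6, -0.4, -0.1]
grip_width: 0.0004
[-0.02967165  0.06545713]
33
```

View pics/s2.png

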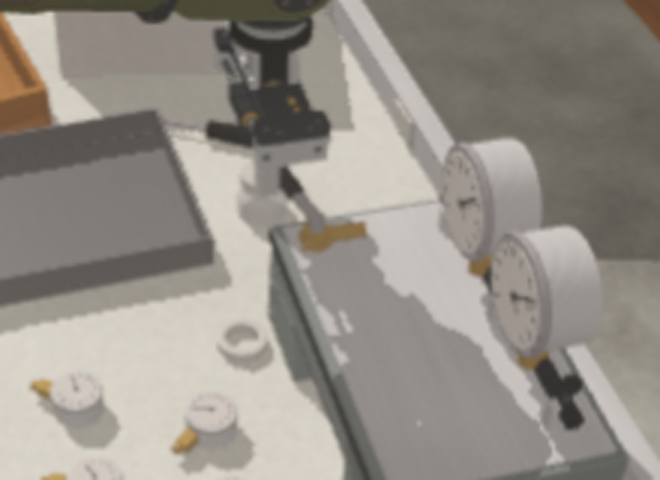

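```bash
python3 -m inch '[-0.2,-0.6,0,0,0,0,0, -0.2,-0.6,0,0,0,0,0, 0,-0.3,0,0,0,0,0, 0,0,0,0,0,0,0]'; python3 -m inch '[0,-0.3,0,0,0,0,0, 0,0,0,0,0,0,0]'
```

```text
time_s: 6.15
ee_pos: [0.6955, 0.1258, 0.1514]
eef_rot: [-3.141, 0.0, -1.601]
force: [0.2, -0.2, 0.1]
grip_width: 0.0004
time_s: 6.4
ee_pos: [0.6963, 0.1258, 0.1513]
eef_rot: [3.136, -0.0, -1.601]
force: [-18.5, -1.3, 6.8]
grip_width: 0.0004
```

```bash
python3 -m inch '[0,1.5,0,0,0,0,0, 0,1.5,0,0,0,0,0, 0,2,-2.5,0,0,0,0, 3,2,-2.5,0,0,0,1, 6,0,0,0,0,0,1, 6,0,0,0,0,0,1, 6,0,0,0,0,0,1, 6,0,0,0,0,0,1, 5,1,0,0,0,0,1, 5,2,0,0,0,0,1]'
python3 - <<'E'
from h import *
for c in("top","side"):
    im,dep=ctrl.camera(c);C=cloud(c,dep)
    b=[r for r in ctrl.place_of(c,"bar")][:1];t=ctrl.place_of(c,"bar_tip")[:1]
    for r,z in((b,0),(t,.027)):
        if r: print(c,r[0]["score"],atz(c,r[0]["centre"],z).round(3))
    G=sel(C,(.46,.57),(-.41,-.28),(.036,.046)); d=np.array([np.cos(-.335),np.sin(-.335)]); s=(G[:,:2]-[.52,-.343])@d; n=(G[:,:2]-[.52,-.343])@[-d[1],d[0]]
    print(np.percentile(s,[2,98]),np.percentile(n,[2,50,98]))
    L=sel(C,(.6,.78),(.07,.17),(.15,.18)); 
    if len(L): rect(L,"lever")
a=ctrl.get_obs()["ee_pos"];print(a);to(.52,-.343,.2,-1.906)
E
```

```text
time_s: 7.65
ee_pos: [0.5867, -0.243, 0.2013]
eef_rot: [-3.141, -0.0, -1.601]
force: [1.5, -0.5, -1.5]
grip_width: 0.0674
[0.0406356  0.04474136] [-0.00069056  0.00110368  0.00289792]
lever 255 [710.7 111.2] [81.1 16.9] 88.48
side 0.72 [ 0.514 -0.354  0.   ]
side 0.81 [ 0.669 -0.401  0.027]
[-0.02992955  0.02674617] [-0.02525184 -0.00777935  0.01275767]
[ 0.58758195 -0.24029865  0.20156689]
turn rotvec [-0.     0.     0.306] shift cm, axes after turn [11.92  3.    0.16]
```

```bash
python3 -m inch '[4,1,0,0,0,0.153,1, 4.1,1,0,0,0,0.153,1, 4.1,1,0,0,0,0,1, 0,0,0,0,0,0,1]'
python3 - <<'E'
from h import *
to(.518,-.348,.012,-1.90)
pic("side","s3.png",(200,220,420,380),3)
E
```

```text
time_s: 8.45
ee_pos: [0.5351, -0.3557, 0.2015]
eef_rot: [-3.142, -0.0, -1.908]
force: [1.0, -0.6, 0.7]
grip_width: 0.0939
turn rotvec [-0.    -0.    -0.008] shift cm, axes after turn [-0.17  1.87 18.95]
```

View pics/s3.png

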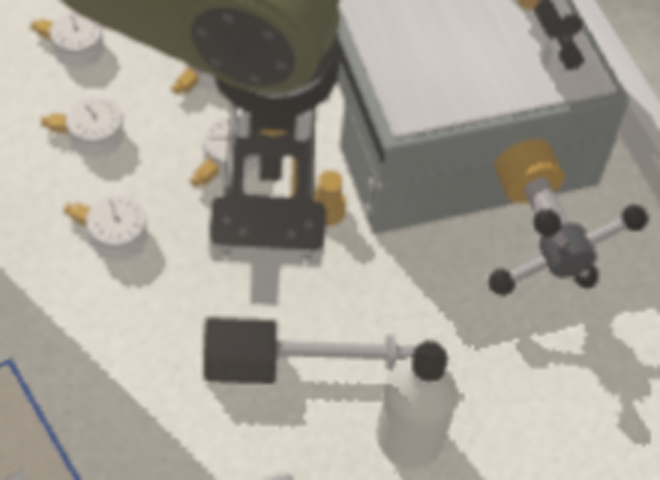

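```bash
cat >> h.py <<'E'
G0=[(.57,-.04),(.457,.02),(.45,-.197),(.448,-.09),(.565,-.149)]
def gfind():
    for c in("top","side"):
        im,dep=ctrl.camera(c);C=cloud(c,dep);D=ctrl.place_of(c,"gauge1")
        for r in D:
            if r["score"]<.3: continue
            p=atz(c,r["centre"],0); P=sel(C,(p[0]-.04,p[0]+.04),(p[1]-.04,p[1]+.04),(.025,.036)); q=P.mean(0) if len(P) else p*0
            print(c,round(r["score"],2),p[:2].round(3),"cloud",len(P),q[:3].round(3))
def tray():
    for c in("top","side"):
        im,dep=ctrl.camera(c);C=cloud(c,dep);P=sel(C,(.28,.66),(.15,.47),(.0,.012))
        F=P;rect(F,c+" floor"); print(np.percentile(F,[1,50,99],axis=0).round(3).tolist())
        P=sel(C,(.28,.66),(.15,.47),(.036,.044)); print(np.percentile(P,[1,50,99],axis=0).round(3).tolist())
E
python3 - <<'E'
from h import *
gfind();tray();print([ctrl.place_of(c,"tray")[:1] for c in("top","side")])
print(ctrl.get_obs()["ee_pos"]);to(.562,-.149,.2,-1.60)
E
```

```text
top 0.95 [ 0.568 -0.146] cloud 302 [ 0.566 -0.145  0.03 ]
top 0.76 [ 0.572 -0.037] cloud 301 [ 0.576 -0.039  0.03 ]
top 0.75 [0.451 0.018] cloud 312 [0.455 0.023 0.03 ]
top 0.68 [ 0.631 -0.44 ] cloud 21 [ 0.627 -0.419  0.03 ]
top 0.67 [ 0.443 -0.088] cloud 316 [ 0.45  -0.088  0.03 ]
top 0.6 [ 0.44  -0.198] cloud 313 [ 0.446 -0.202  0.03 ]
side 0.78 [ 0.558 -0.147] cloud 103 [ 0.554 -0.147  0.029]
side 0.66 [0.454 0.025] cloud 172 [0.453 0.017 0.029]
side 0.63 [ 0.572 -0.042] cloud 7 [ 0.557 -0.058  0.028]
side 0.63 [ 0.45  -0.203] cloud 254 [ 0.445 -0.206  0.03 ]
side 0.58 [ 0.454 -0.096] cloud 221 [ 0.449 -0.093  0.029]
top floor 12689 [470.  310.1] [379.8 320. ] 0.04
[[0.284, 0.155, 0.0], [0.468, 0.312, 0.004], [0.654, 0.465, 0.011]]
[[0.332, 0.189, 0.036], [0.467, 0.328, 0.04], [0.64, 0.467, 0.044]]
side floor 308 [469.6 309.9] [378.9 318.6] 0.07
[[0.282, 0.151, 0.0], [0.575, 0.382, 0.002], [0.657, 0.443, 0.012]]
[[0.535, 0.329, 0.036], [0.619, 0.431, 0.038], [0.638, 0.44, 0.04]]
[[{'centre': [162.5, 260.5], 'score': 0.84}], []]
[ 0.53606418 -0.35417877  0.20147524]
turn rotvec [-0.     0.    -0.306] shift cm, axes after turn [-20.58  -1.99   0.15]
```

```bash
python3 -c "
from h import *
for p in [(157,285),(293,282),(289,449),(151,449)]: print(atz('top',(p[0]/1.4,p[1]/1.4),.04).round(3))"
python3 -m inch '[-4,-0.6,0,0,0,-0.153,1, -5.1,-0.6,0,0,0,-0.153,1, -5.6,-0.4,0,0,0,0,1, -6,-0.7,0,0,0,0,1, 0,0,2,0,0,0,1, 0,0,0,0,0,0,1]'
python3 -c "
from h import *
to(.565,-.146,.006,-1.60)"
```

```text
[0.633 0.439 0.04 ]
[0.639 0.182 0.04 ]
[0.335 0.182 0.04 ]
[0.332 0.433 0.04 ]
time_s: 9.65
ee_pos: [0.5838, -0.1536, 0.1804]
eef_rot: [3.139, 0.001, -1.6]
force: [0.1, -0.8, -0.2]
grip_width: 0.0939
turn rotvec [0.002 0.001 0.   ] shift cm, axes after turn [-0.7   1.9  17.44]
```

```bash
python3 -m inch '[-0.3,1,4,0,0,0,1, -0.4,0.9,4,0,0,0,1, 0,0,4,0,0,0,1, 0,0,3.4,0,0,0,1, 0,0,2,0,0,0,1, 0,0,0,0,0,0,0, 0,0,0,0,0,0,0, 0,0,0,0,0,0,0, 0,0,0,0,0,0,0, 0,0,-2,0,0,0,0, 0,0,-4,0,0,0,0,0,0,-4,0,0,0,0]' 20
python3 -c "
from h import *
to(.585,.25,.11,-1.60)"
```

```text
time_s: 11.15
ee_pos: [0.5653, -0.1467, 0.1099]
eef_rot: [-3.141, -0.0, -1.601]
force: [0.4, -0.3, -2.1]
grip_width: 0.0514
turn rotvec [-0.    -0.    -0.001] shift cm, axes after turn [-3.971e+01 -8.100e-01 -1.000e-02]
```

```bash
python3 -m inch '[-4.96,-0.1,0,0,0,0,0, -4.96,-0.1,0,0,0,0,0, -4.96,-0.1,0,0,0,0,0, -4.96,-0.1,0,0,0,0,0, -4.96,-0.1,0,0,0,0,0, -4.96,-0.1,0,0,0,0,0, -4.96,-0.1,0,0,0,0,0, -4.96,-0.1,0,0,0,0,0, 0,0,0,0,0,0,0, 0,0,4,0,0,0,0, 0,0,3.5,0,0,0,0, 0,0,1.5,0,0,0,0, 0,0,0,0,0,0,0]'
python3 -c "
from h import *
to(.585,.25,.012,-1.60)"
```

```text
time_s: 12.78
ee_pos: [0.5858, 0.2489, 0.0183]
eef_rot: [-3.141, -0.0, -1.602]
force: [-0.4, 0.4, -2.3]
grip_width: 0.0517
turn rotvec [-0.    -0.    -0.002] shift cm, axes after turn [-0.11  0.09  0.63]
```

```bash
python3 -m inch '[0,0,0.6,0,0,0,0, 0,0,0,0,0,0,0.72, 0,0,0,0,0,0,0.72, 0,0,0,0,0,0,0.72, 0,0,-3,0,0,0,0.72, 0,0,-6,0,0,0,0.72, 0,0,0,0,0,0,1]'
python3 -c "
from h import *
gfind();to(.574,-.039,.11,-1.60)"
```

```text
time_s: 13.65
ee_pos: [0.5874, 0.2504, 0.1065]
eef_rot: [-3.134, 0.003, -1.601]
force: [-0.1, 0.7, -1.2]
grip_width: 0.0742
top 0.95 [0.456 0.023] cloud 318 [0.455 0.023 0.03 ]
top 0.85 [ 0.445 -0.084] cloud 313 [ 0.45  -0.087  0.03 ]
top 0.75 [ 0.445 -0.2  ] cloud 321 [ 0.446 -0.202  0.03 ]
top 0.55 [ 0.577 -0.041] cloud 299 [ 0.576 -0.039  0.03 ]
top 0.39 [0.593 0.256] cloud 31 [0.565 0.238 0.03 ]
side 0.93 [ 0.458 -0.093] cloud 215 [ 0.449 -0.093  0.029]
side 0.93 [ 0.443 -0.205] cloud 254 [ 0.445 -0.206  0.03 ]
side 0.86 [ 0.579 -0.026] cloud 185 [ 0.575 -0.043  0.029]
side 0.63 [0.587 0.243] cloud 131 [0.584 0.242 0.032]
side 0.54 [0.45  0.004] cloud 182 [0.453 0.018 0.029]
turn rotvec [ 0.002 -0.001 -0.001] shift cm, axes after turn [28.86  0.24 -0.99]
```

```bash
python3 -m inch '[4.82,0.1,0,0,0,0,1, 4.82,0.1,0,0,0,0,1, 4.82,0.1,0,0,0,0,1, 4.82,0,0,0,0,0,1, 4.82,0,0,0,0,0,1, 4.82,0,0,0,0,0,1, 0,0,0,0,0,0,1, 0,0,0,0,0,0,1]'
python3 -c "
from h import *
to(.574,-.04,.006,-1.60)"
```

```text
time_s: 14.85
ee_pos: [0.5733, -0.0389, 0.1006]
eef_rot: [3.14, 0.0, -1.601]
force: [-0.5, 1.1, -0.0]
grip_width: 0.0944
turn rotvec [ 0.001  0.    -0.001] shift cm, axes after turn [ 0.11 -0.07  9.46]
```

```bash
python3 -m inch '[0.1,-0.1,4,0,0,0,1, 0,0,3.4,0,0,0,1, 0,0,2,0,0,0,1, 0,0,0,0,0,0,0, 0,0,0,0,0,0,0, 0,0,0,0,0,0,0, 0,0,0,0,0,0,0, 0,0,-2,0,0,0,0, 0,0,-4,0,0,0,0, 0,0,-4,0,0,0,0, 0,0,0,0,0,0,0]'
python3 -m inch '[-4.56,0,0,0,0,0,0, -4.56,0,0,0,0,0,0, -4.56,0,0,0,0,0,0, -4.56,0,0,0,0,0,0, -4.56,0,0,0,0,0,0, -4.56,0,0,0,0,0,0, -4.56,0,0,0,0,0,0, -4.56,0,0,0,0,0,0, -4.56,0,0,0,0,0,0, 0,0,0,0,0,0,0, 0,0,0,0,0,0,0]'
python3 -c "
from h import *
to(.585,.37,.012,-1.60)"
```

```text
time_s: 16.23
ee_pos: [0.576, -0.0406, 0.1105]
eef_rot: [-3.136, -0.001, -1.601]
force: [0.5, 0.0, -3.3]
grip_width: 0.0513
time_s: 17.6
ee_pos: [0.5866, 0.3692, 0.106]
eef_rot: [3.14, -0.001, -1.601]
force: [0.4, -1.2, -2.9]
grip_width: 0.0515
turn rotvec [ 0.002 -0.001 -0.001] shift cm, axes after turn [-0.08  0.17  9.4 ]
```

```bash
python3 -m inch '[0,0,4,0,0,0,0, 0,0,3.4,0,0,0,0, 0,0,2,0,0,0,0, 0,0,0,0,0,0,0, 0,0,0,0,0,0,0.72, 0,0,0,0,0,0,0.72, 0,0,0,0,0,0,0.72, 0,0,-3,0,0,0,0.72, 0,0,-6,0,0,0,0.72, 0,0,-1,0,0,0,1]'
python3 -m inch '[5.04,1.71,0,0,0,0,1, 5.04,1.71,0,0,0,0,1, 5.04,1.71,0,0,0,0,1, 5.04,1.71,0,0,0,0,1, 5.04,1.71,0,0,0,0,1, 5.04,1.71,0,0,0,0,1, 5.04,1.71,0,0,0,0,1, 0,0,0,0,0,0,1, 0,0,0,0,0,0,1]'
python3 -c "
from h import *
gfind();to(.455,.021,.006,-1.60)"
```

```text
time_s: 18.85
ee_pos: [0.5886, 0.3708, 0.1186]
eef_rot: [-3.135, 0.004, -1.601]
force: [-0.3, 0.2, -0.3]
grip_width: 0.0743
time_s: 19.98
ee_pos: [0.4569, 0.0211, 0.1134]
eef_rot: [-3.141, 0.0, -1.601]
force: [0.1, -0.0, 0.3]
grip_width: 0.0938
top 0.92 [0.576 0.372] cloud 223 [0.584 0.367 0.033]
top 0.91 [ 0.449 -0.202] cloud 316 [ 0.446 -0.202  0.03 ]
top 0.64 [0.585 0.26 ] cloud 223 [0.583 0.247 0.033]
top 0.37 [ 0.423 -0.044] cloud 27 [ 0.407 -0.052  0.029]
side 0.69 [0.59 0.37] cloud 114 [0.587 0.361 0.032]
side 0.68 [ 0.431 -0.043] cloud 212 [ 0.429 -0.052  0.029]
side 0.63 [0.578 0.244] cloud 132 [0.583 0.241 0.032]
side 0.61 [ 0.452 -0.2  ] cloud 259 [ 0.445 -0.206  0.03 ]
side 0.53 [0.457 0.022] cloud 187 [0.453 0.018 0.029]
turn rotvec [ 0. -0.  0.] shift cm, axes after turn [ 0.07  0.19 10.73]
```

```bash
python3 -c "
from h import *
pic('side','s4.png',(190,190,330,320),4.5)"
```

```text
(no output)
```

View pics/s4.png

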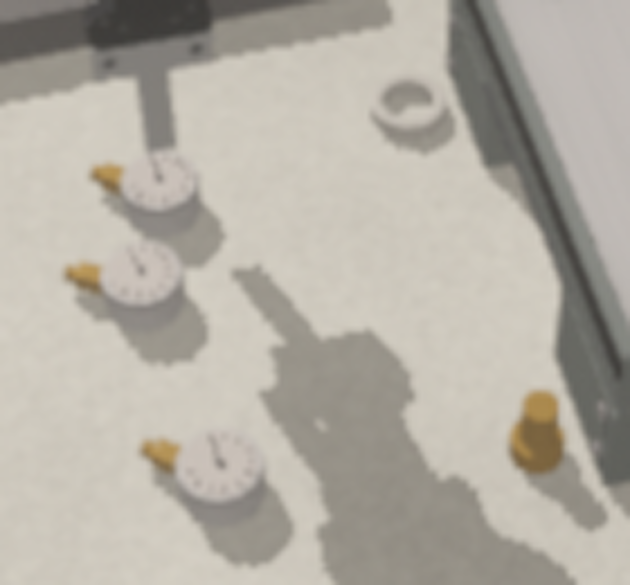

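```bash
python3 -m inch '[0.1,0.1,4,0,0,-0.175,0.7, 0,0.1,2,0,0,0,0.7, 0,0,0,0,0,0,0.7, 0,0,3.3,0,0,0,0.7, 0,0,1.4,0,0,0,0.7, 0,0,0,0,0,0,0, 0,0,0,0,0,0,0, 0,0,0,0,0,0,0, 0,0,-2,0,0,0,0, 0,0,-4,0,0,0,0, 0,0,-4,0,0,0,0, 0,0,0,0,0,0.175,0]'
python3 -c "
from h import *
to(.49,.25,.10,-1.60)"
```

```text
time_s: 21.72
ee_pos: [0.4562, 0.0196, 0.1097]
eef_rot: [-3.136, -0.0, -1.604]
force: [-0.6, -0.5, -2.7]
grip_width: 0.0518
turn rotvec [-0.006 -0.    -0.004] shift cm, axes after turn [-23.12  -2.71   0.97]
```

```bash
python3 -m inch '[-4.62,-0.54,0,0,0,0,0, -4.62,-0.54,0,0,0,0,0, -4.62,-0.54,0,0,0,0,0, -4.62,-0.54,0,0,0,0,0, -4.62,-0.54,0,0,0,0,0, 0,0,0,0,0,0,0, 0,0,4,0,0,0,0, 0,0,3.6,0,0,0,0, 0,0,1.9,0,0,0,0, 0,0,0,0,0,0,0, 0,0,0,0,0,0,0.72, 0,0,0,0,0,0,0.72, 0,0,0,0,0,0,0.72, 0,0,-3,0,0,0,0.72, 0,0,-6,0,0,0,0.72, 0,0,-1,0,0,0,1]'
python3 -m inch '[4.98,0.85,0,0,0,0,1, 4.98,0.85,0,0,0,0,1, 4.98,0.85,0,0,0,0,1, 4.98,0.85,0,0,0,0,1, 4.98,0.85,0,0,0,0,1, 4.98,0.85,0,0,0,0,1, 0,0,0,0,0,0,1, 0,0,0,0,0,0,1]'
python3 -c "
from h import *
gfind();to(.431,-.049,.006,-1.60)"
```

```text
time_s: 23.72
ee_pos: [0.4902, 0.2505, 0.1156]
eef_rot: [-3.136, 0.003, -1.601]
force: [-0.6, -1.0, 0.4]
grip_width: 0.0748
time_s: 24.72
ee_pos: [0.4287, -0.047, 0.1112]
eef_rot: [3.141, 0.0, -1.601]
force: [-0.4, 0.8, -0.5]
grip_width: 0.0941
top 0.89 [ 0.439 -0.201] cloud 318 [ 0.446 -0.202  0.03 ]
top 0.72 [0.581 0.363] cloud 198 [0.583 0.367 0.032]
top 0.65 [0.488 0.249] cloud 244 [0.484 0.253 0.033]
top 0.6 [0.59  0.259] cloud 204 [0.583 0.247 0.033]
side 0.9 [ 0.449 -0.192] cloud 255 [ 0.445 -0.206  0.03 ]
side 0.81 [ 0.428 -0.051] cloud 196 [ 0.427 -0.056  0.029]
side 0.75 [0.596 0.379] cloud 125 [0.591 0.364 0.032]
side 0.56 [0.491 0.25 ] cloud 35 [0.503 0.24  0.032]
side 0.55 [0.579 0.246] cloud 132 [0.583 0.242 0.032]
turn rotvec [0.    0.    0.001] shift cm, axes after turn [ 0.25 -0.22 10.53]
```

```bash
python3 -m inch '[0.3,-0.1,4,0,0,0,1, 0,0,4.4,0,0,0,1, 0,0,2,0,0,0,1, 0,0,0,0,0,0,0, 0,0,0,0,0,0,0, 0,0,0,0,0,0,0, 0,0,0,0,0,0,0, 0,0,-2,0,0,0,0, 0,0,-4,0,0,0,0, 0,0,-4,0,0,0,0, 0,0,0,0,0,0,0]'
python3 -m inch '[-5.27,-0.59,0,0,0,0,0, -5.27,-0.59,0,0,0,0,0, -5.27,-0.59,0,0,0,0,0, -5.27,-0.59,0,0,0,0,0, -5.27,-0.59,0,0,0,0,0, -5.27,-0.59,0,0,0,0,0, -5.27,-0.59,0,0,0,0,0, -5.27,-0.59,0,0,0,0,0, 0,0,0,0,0,0,0, 0,0,0,0,0,0,0]'
python3 -c "
from h import *
to(.49,.37,.012,-1.60)"
```

```text
time_s: 26.3
ee_pos: [0.4309, -0.0507, 0.1099]
eef_rot: [-3.136, -0.001, -1.601]
force: [-0.6, 0.6, -2.9]
grip_width: 0.0512
time_s: 27.55
ee_pos: [0.489, 0.3689, 0.106]
eef_rot: [3.14, -0.001, -1.601]
force: [0.6, -0.4, -2.4]
grip_width: 0.0515
turn rotvec [ 0.002 -0.001 -0.001] shift cm, axes after turn [-0.11 -0.1   9.4 ]
```

```bash
python3 -m inch '[0,0,4,0,0,0,0, 0,0,3.4,0,0,0,0, 0,0,2,0,0,0,0, 0,0,0,0,0,0,0, 0,0,0,0,0,0,0.72, 0,0,0,0,0,0,0.72, 0,0,0,0,0,0,0.72, 0,0,-3,0,0,0,0.72, 0,0,-6,0,0,0,0.72, 0,0,-1,0,0,0,1]'
python3 -m inch '[5.21,0.24,0,0,0,0,1, 5.21,0.24,0,0,0,0,1, 5.21,0.24,0,0,0,0,1, 5.21,0.24,0,0,0,0,1, 5.21,0.24,0,0,0,0,1, 5.21,0.24,0,0,0,0,1, 5.21,0.24,0,0,0,0,1, 5.21,0.24,0,0,0,0,1, 5.21,0.24,0,0,0,0,1, 5.21,0.24,0,0,0,0,1, 5.21,0.24,0,0,0,0,1, 0,0,0,0,0,0,1, 0,0,0,0,0,0,1]'
python3 -c "
from h import *
gfind();to(.446,-.203,.006,-1.60)"
```

```text
time_s: 28.8
ee_pos: [0.4909, 0.3706, 0.1179]
eef_rot: [-3.136, 0.004, -1.601]
force: [-0.6, 0.2, -0.7]
grip_width: 0.0746
time_s: 30.42
ee_pos: [0.4456, -0.2019, 0.113]
eef_rot: [3.141, 0.001, -1.601]
force: [-1.0, 0.2, 0.7]
grip_width: 0.0936
top 0.93 [0.479 0.375] cloud 190 [0.483 0.37  0.032]
top 0.58 [0.592 0.257] cloud 209 [0.583 0.247 0.033]
top 0.57 [0.585 0.369] cloud 209 [0.583 0.366 0.033]
top 0.57 [0.486 0.252] cloud 217 [0.485 0.253 0.033]
side 0.69 [0.586 0.375] cloud 113 [0.585 0.36  0.032]
side 0.66 [0.587 0.25 ] cloud 84 [0.592 0.245 0.033]
side 0.58 [ 0.447 -0.204] cloud 209 [ 0.444 -0.209  0.03 ]
side 0.39 [0.488 0.365] cloud 27 [0.499 0.376 0.033]
turn rotvec [0.    0.    0.001] shift cm, axes after turn [ 0.15 -0.   10.74]
```

```bash
python3 -m inch '[0.1,0,4,0,0,0,1, 0,0,4.7,0,0,0,1, 0,0,2,0,0,0,1, 0,0,0,0,0,0,0, 0,0,0,0,0,0,0, 0,0,0,0,0,0,0, 0,0,0,0,0,0,0, 0,0,-2,0,0,0,0, 0,0,-4,0,0,0,0, 0,0,-4,0,0,0,0, 0,0,0,0,0,0,0]'
python3 -m inch '[-5.11,0.69,0,0,0,0,0, -5.11,0.69,0,0,0,0,0, -5.11,0.69,0,0,0,0,0, -5.11,0.69,0,0,0,0,0, -5.11,0.69,0,0,0,0,0, -5.11,0.69,0,0,0,0,0, -5.11,0.69,0,0,0,0,0, -5.11,0.69,0,0,0,0,0, -5.11,0.69,0,0,0,0,0, -5.11,0.69,0,0,0,0,0, 0,0,0,0,0,0,0, 0,0,0,0,0,0,0]'
python3 -c "
from h import *
to(.392,.31,.012,-1.60)"
```

```text
time_s: 32.0
ee_pos: [0.4469, -0.2041, 0.1092]
eef_rot: [-3.137, -0.002, -1.601]
force: [-0.3, 0.1, -2.9]
grip_width: 0.0513
time_s: 33.5
ee_pos: [0.3918, 0.3088, 0.1054]
eef_rot: [3.14, -0.001, -1.601]
force: [0.7, -0.3, -1.5]
grip_width: 0.0514
turn rotvec [ 0.001 -0.001 -0.001] shift cm, axes after turn [-0.12 -0.02  9.34]
```

```bash
python3 -m inch '[0,0,4,0,0,0,0, 0,0,3.4,0,0,0,0, 0,0,1.9,0,0,0,0, 0,0,0,0,0,0,0, 0,0,0,0,0,0,0.72, 0,0,0,0,0,0,0.72, 0,0,0,0,0,0,0.72, 0,0,-3,0,0,0,0.72, 0,0,-6,0,0,0,0.72, 0,0,-1,0,0,0,1]'
python3 -m inch '[5.45,-1.21,0,0,0,0,1, 5.45,-1.21,0,0,0,0,1, 5.45,-1.21,0,0,0,0,1, 5.45,-1.21,0,0,0,0,1, 5.45,-1.21,0,0,0,0,1, 5.45,-1.21,0,0,0,0,1, 5.45,-1.21,0,0,0,0,1, 5.45,-1.21,0,0,0,0,1, 5.45,-1.21,0,0,0,0,1, 5.45,-1.21,0,0,0,0,1, 0,0,0,0,0,0,1, 0,0,0,0,0,0,1]'
python3 - <<'E'
from h import *
pic("top","t2.png",(90,150,460,340),2.1)
for c in("top","side"):
    im,dep=ctrl.camera(c);C=cloud(c,dep)
    G=sel(C,(.46,.57),(-.41,-.28),(.036,.046)); d=np.array([np.cos(-.335),np.sin(-.335)]); s=(G[:,:2]-[.518,-.348])@d; n=(G[:,:2]-[.518,-.348])@[-d[1],d[0]]
    if len(G): print(c,len(G),np.percentile(s,[2,98]),np.percentile(n,[2,50,98]))
    for l,z in(("bar",0),("bar_tip",.027)):
        for r in ctrl.place_of(c,l)[:1]: print(l,atz(c,r["centre"],z))
to(.518,-.348,.012,-1.90)
E
```

```text
time_s: 34.75
ee_pos: [0.3935, 0.3103, 0.1171]
eef_rot: [-3.137, 0.004, -1.601]
force: [0.5, 0.0, 0.2]
grip_width: 0.0746
time_s: 36.25
ee_pos: [0.4963, -0.2384, 0.1126]
eef_rot: [3.14, 0.001, -1.601]
force: [-0.3, -0.2, -0.5]
grip_width: 0.0942
top 1 [0.04886618 0.04886618] [0.00474849 0.00474849 0.00474849]
bar_tip [ 0.67590527 -0.39583621  0.027     ]
side 385 [-0.02971001  0.0270165 ] [-0.0197721  -0.00228966  0.01846276]
bar [ 5.18035368e-01 -3.42852407e-01  1.11022302e-16]
bar_tip [ 0.66790863 -0.39732439  0.027     ]
turn rotvec [-0.  -0.   0.3] shift cm, axes after turn [ 9.68 -5.54 10.16]
```

View pics/t2.png

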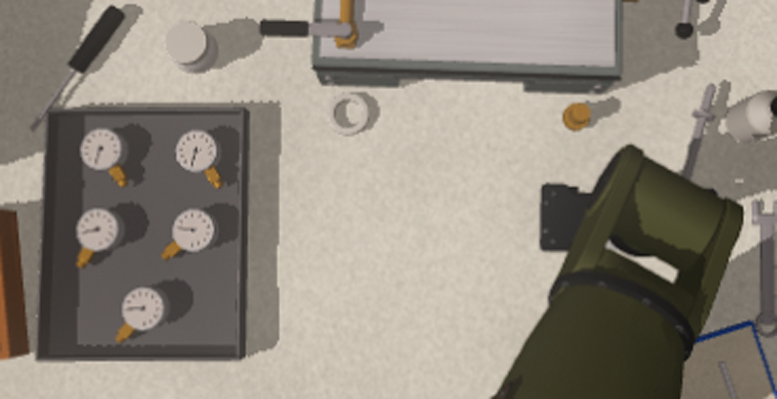

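```bash
python3 -m inch '[4.8,-2.8,0,0,0,0.15,1, 4.8,-2.8,0,0,0,0.15,1, 0,0,0,0,0,0,1, 0,0,0,0,0,0,1]'
python3 - <<'E'
from h import *
to(.517,-.348,.012,-1.90)
E
```

```text
time_s: 37.1
ee_pos: [0.542, -0.3394, 0.1131]
eef_rot: [3.141, 0.0, -1.9]
force: [-0.4, 0.0, -0.1]
grip_width: 0.0941
turn rotvec [0.001 0.    0.   ] shift cm, axes after turn [ 1.62  2.09 10.11]
```

```bash
python3 -m inch '[1.6,2.1,2,0,0,0,1, 0,0,0,0,0,0,1, 0,0,4,0,0,0,1, 0,0,3,0,0,0,1, 0,0,1,0,0,0,1, 0,0,0,0,0,0,0, 0,0,0,0,0,0,0, 0,0,0,0,0,0,0, 0,0,0,0,0,0,0, 0,0,0,0,0,0,0]' 40
python3 - <<'E'
from h import *
pic("side","s5.png",(200,220,420,380),3)
for r in ctrl.place_of("side","bar_tip")[:1]: print(atz("side",r["centre"],.027))
o=ctrl.get_obs();print(o["ee_pos"],o["grip_width"])
E
```

```text
time_s: 38.35
ee_pos: [0.5172, -0.3485, 0.0137]
eef_rot: [-3.141, -0.0, -1.901]
force: [0.1, 0.2, -0.1]
grip_width: 0.0475
[ 0.51723163 -0.34835192  0.01355338] 0.039737590741145516
```

View pics/s5.png

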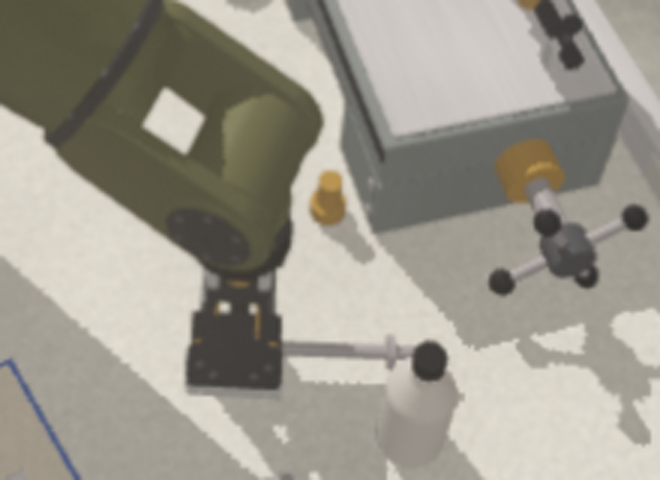

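```bash
python3 -m inch '[0,0,-2,0,0,0,0, 0,0,-4,0,0,0,0, 0,0,-3,0,0,0,0, -2,0.6,0,0,0,-0.1,0, -4,0.6,0,0,0,-0.1,0, -4,0.6,0,0,0,-0.1,0, -4,0.6,0,0,0,0,0, -4,0.6,0,0,0,0,0, -4,0.6,0,0,0,0,0, -3,0.5,0,0,0,0,0, 0,0,0,0,0,0,0, 0,0,0,0,0,0,0]'
python3 - <<'E'
from h import *
o=ctrl.get_obs();print(o)
for c in("top","side"):
    im,dep=ctrl.camera(c);C=cloud(c,dep); z=o["ee_pos"][2]-.0137
    for r in ctrl.place_of(c,"bar_tip")[:1]: 
        p=atz(c,r["centre"],z+.027);print(c,p,wt(*p[:2]))
    P=sel(C,(o["ee_pos"][0]+.06,o["ee_pos"][0]+.18),(o["ee_pos"][1]-.04,o["ee_pos"][1]+.06),(z+.02,z+.05)); T=np.array([wt(*p[:2]) for p in P]); print(len(P)); 
    if len(P): print("rod fit slope",np.polyfit(T[:,0],T[:,1],1),T.min(0),T.max(0),P[:,2].max())
    rect(sel(C,(.6,.95),(-.3,.15),(.120,.140)),"roof")
a=tw(-.295,0);print("tcp in tester",wt(*o["ee_pos"][:2]));to(a[0],a[1],.10,-1.6013)
E
```

```text
time_s: 39.95
ee_pos: [0.5024, -0.0967, 0.1042]
eef_rot: [-3.141, -0.0, -1.601]
force: [-0.4, 0.8, -1.8]
grip_width: 0.0467
{'time_s': 39.95, 'qpos': array([-2.61705675e-01,  3.25035983e-01,  1.74008674e+00, -1.79389407e-04,
        1.07542509e+00,  1.33938156e+00]), 'joint_vel': array([-0.01458953,  0.01242206, -0.00192302, -0.0018912 , -0.00432815,
        0.00095118]), 'tau': array([ 1.08299699e+00, -5.19901121e+01, -3.17217994e+01,  5.69011609e-02,
       -8.26685177e-02,  3.19852377e-02]), 'ee_pos': array([ 0.50235625, -0.09670956,  0.10423856]), 'eef_rot': array([-3.14061189e+00, -3.93343720e-04, -1.60100223e+00]), 'force': array([-0.35654583,  0.81920802, -1.79618034]), 'moment': array([0.01718216, 0.0522935 , 0.0257445 ]), 'grip_width': 0.046702289023132594}
top [ 0.66331122 -0.17153712  0.11753856] [-0.1130265 -0.0890253]
355
rod fit slope [0.44654322 0.04121842] [-0.2153     -0.05640101] [-0.09524531  0.04514497] 0.1391692363876864
roof 10396 [746.4 -83.7] [361.1 288.7] 88.49
side [ 0.67069008 -0.18142652  0.11753856] [-0.10534949 -0.09868508]
237
rod fit slope [0.42402477 0.03730536] [-0.21470966 -0.05692656] [-0.09527408  0.04595649] 0.13577138457885407
roof 6628 [746.2 -86.6] [362.3 288.5] 88.76
tcp in tester [-0.27618849 -0.0191409 ]
turn rotvec [ 0.    -0.    -0.001] shift cm, axes after turn [-1.94  1.85  0.35]
```

```bash
python3 - <<'E'
from h import *
a,_=pic("side","x.png");b,_=pic("top","y.png")
v=np.hstack([cv2.resize(a[180:400,180:400],(400,400)),cv2.resize(b[130:310,240:420],(400,400))])
cv2.imwrite("pics/c6.png",v[:,:,::-1])
E
```

```text
(no output)
```

View pics/c6.png

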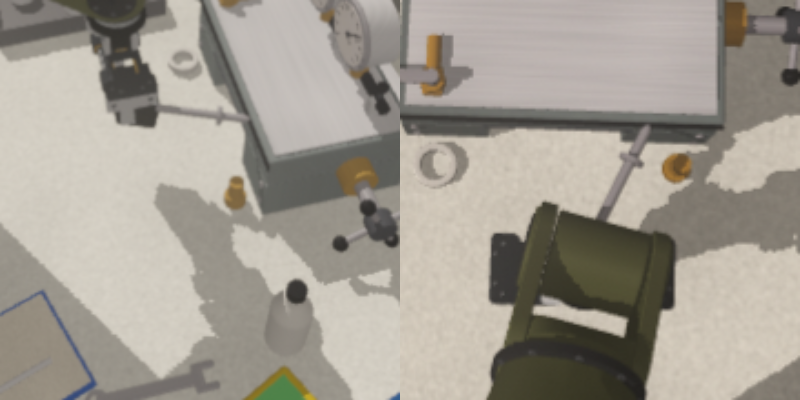

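```bash
python3 -m inch '[0,1.5,0,0,0,0,0, 0,2,0,0,0,0,0, 0,2,0,0,0,0,0, 0,0,0,0,0,0,0, 0,0,4,0,0,0,0, 0,0,3,0,0,0,0, 0,0,1.5,0,0,0,0, 0,0,0,0,0,0,0]'
python3 - <<'E'
from h import *
o=ctrl.get_obs();print(o["ee_pos"],o["force"])
for c in("top","side"):
    ctrl.camera(c)
    for l,z in(("bar",0),("bar_tip",.027)):
      for r in ctrl.place_of(c,l)[:1]: print(c,l,atz(c,r["centre"],z).round(3))
E
```

```text
time_s: 41.25
ee_pos: [0.4472, -0.0945, 0.0181]
eef_rot: [3.14, 0.0, -1.601]
force: [-0.1, -0.0, -1.6]
grip_width: 0.047
[ 0.44717803 -0.09451484  0.01805421] [-0.07918664 -0.01960043 -1.59342642]
top bar [ 0.467 -0.093  0.   ]
top bar_tip [ 0.613 -0.173  0.027]
side bar [ 0.467 -0.098  0.   ]
side bar_tip [ 0.616 -0.166  0.027]
```

```bash
python3 -m inch '[0,0,0.25,0,0,0,0, 0,0,0.2,0,0,0,0, 0,0,0,0,0,0,0]'; python3 -m inch '[0,0,0,0,0,0,1, 0,0,0,0,0,0,1, 0,0,0,0,0,0,1, 0,0,0,0,0,0,1, 0,0,0,0,0,0,1, 0,0,-4,0,0,0,1, 0,0,-4,0,0,0.14,1, 0,3,0,0,0,0.14,1, 0,3,0,0,0,0.14,1, 0,0,0,0,0,0,1]'
python3 - <<'E'
from h import *
for c in("top","side"):
    im,dep=ctrl.camera(c);C=cloud(c,dep)
    for l,z in(("bar",0),("bar_tip",.027)):
      for r in ctrl.place_of(c,l)[:1]: print(c,l,atz(c,r["centre"],z).round(3))
    rect(sel(C,(.40,.505),(-.17,-.05),(.036,.046)),"grip")
    P=sel(C,(.50,.605),(-.20,-.09),(.02,.045)); print("rod",len(P),np.polyfit(P[:,0]-.47,P[:,1],1), P[:,2].max())
print(ctrl.get_obs()["ee_pos"],ctrl.get_obs()["eef_rot"])
E
```

```text
time_s: 41.92
ee_pos: [0.4468, -0.0943, 0.014]
eef_rot: [3.141, 0.0, -1.601]
force: [-3.2, 1.2, 4.7]
grip_width: 0.0442
time_s: 43.18
ee_pos: [0.3879, -0.0799, 0.0941]
eef_rot: [-3.141, 0.0, -2.022]
force: [1.0, 0.0, -0.2]
grip_width: 0.094
top bar [ 0.462 -0.088  0.   ]
top bar_tip [ 0.617 -0.154  0.027]
grip 357 [465.6 -99.5] [40.1 59.9] 69.99
rod 214 [-0.36449382 -0.1019707 ] 0.04354031786918244
side bar [ 0.466 -0.099  0.   ]
side bar_tip [ 0.628 -0.155  0.027]
grip 252 [ 465. -103.] [44. 60.] 70.89
rod 190 [-0.37458918 -0.10709624] 0.040692104596224854
[ 0.38939677 -0.08040334  0.09385849] [ 3.14149669e+00 -8.76572248e-06 -2.02023795e+00]
```

```bash
python3 -m inch '[0,0,0,0,0,-0.1,1, 0,0,0,0,0,0,1]'
python3 -c "
from h import *
to(.465,-.101,.0135,-1.921)"
```

```text
time_s: 43.72
ee_pos: [0.3891, -0.0803, 0.0938]
eef_rot: [3.141, 0.0, -1.921]
force: [0.1, 0.2, -0.4]
grip_width: 0.0939
turn rotvec [ 0.  0. -0.] shift cm, axes after turn [-0.66 -7.83  8.03]
```

```bash
python3 -m inch '[-0.3,-3.9,0,0,0,0,1, -0.35,-3.9,0,0,0,0,1, 0,0,0,0,0,0,1, 0,0,4,0,0,0,1, 0,0,3,0,0,0,1, 0,0,1,0,0,0,1, 0,0,0,0,0,0,0, 0,0,0,0,0,0,0, 0,0,0,0,0,0,0, 0,0,0,0,0,0,0, 0,0,0,0,0,0,0, 0,0,-0.4,0,0,0,0]' 50
python3 -m inch '[0,0,0,0,0,-0.08,0, 0,0,0,0,0,-0.08,0, 0,0,0,0,0,-0.08,0, 0,0,0,0,0,-0.08,0, 0,0,0,0,0,0,0]'
python3 - <<'E'
from h import *
o=ctrl.get_obs(); print(o["ee_pos"],wt(*o["ee_pos"][:2]),o["grip_width"])
for c in("top","side"):
    im,dep=ctrl.camera(c);C=cloud(c,dep)
    for r in ctrl.place_of(c,"bar_tip")[:1]: p=atz(c,r["centre"],.031);print(c,wt(*p[:2]).round(3))
    P=sel(C,(.51,.585),(-.14,-.05),(.02,.055)); T=np.array([wt(*p[:2]) for p in P]); print("rod",len(P),np.polyfit(T[:,0]+.31,T[:,1],1))
a=tw(-.30,-.0);to(a[0],a[1],o["ee_pos"][2],-1.6013)
E
```

```text
time_s: 45.22
ee_pos: [0.4642, -0.1008, 0.0179]
eef_rot: [3.141, -0.0, -1.921]
force: [-0.1, -0.1, -1.3]
grip_width: 0.0397
time_s: 45.85
ee_pos: [0.4644, -0.1009, 0.018]
eef_rot: [3.141, 0.0, -1.601]
force: [0.4, -0.1, -1.8]
grip_width: 0.0397
[ 0.46435416 -0.10090087  0.01803103] [-0.31404509 -0.02448915] 0.03966991103405823
top [-0.148 -0.024]
rod 126 [ 0.00211178 -0.02297181]
side [-0.15 -0.04]
rod 122 [-0.02911195 -0.02601408]
turn rotvec [ 0.     0.    -0.001] shift cm, axes after turn [-2.45 -1.4  -0.01]
```

```bash
python3 -m inch '[1.25,0,0.2,0,0,0,0, 1.25,0,0,0,0,0,0, 0,-2.5,0,0,0,0,0, 0,-2.5,0,0,0,0,0, 0,-1.5,0,0,0,0,0, 0,0,0,0,0,0,0]'; for i in 1; do python3 -m inch '[0,-0.3,0,0,0,0,0, 0,0,0,0,0,0,0]'; done
python3 -c "
from h import *
o=ctrl.get_obs(); print(o['ee_pos'],wt(*o['ee_pos'][:2]),o['force'],o['grip_width'])"
```

```text
time_s: 46.8
ee_pos: [0.5304, -0.1288, 0.0167]
eef_rot: [-3.138, -0.001, -1.602]
force: [3.5, 1.0, 5.3]
grip_width: 0.0398
time_s: 47.05
ee_pos: [0.5319, -0.1288, 0.0167]
eef_rot: [-3.141, -0.0, -1.602]
force: [-3.6, 0.8, 7.9]
grip_width: 0.0398
[ 0.53187525 -0.12880076  0.01665694] [-0.24570459 -0.05031699] [-3.64828705  0.79596444  7.89661508] 0.03977934224982548
```

```bash
python3 -m inch '[0,0,-0.35,0,0,0,0, 0,0,0,0,0,0,0]'; python3 -m inch '[0,-0.3,0,0,0,0,0, 0,0,0,0,0,0,0]'; python3 -m inch '[0,-0.3,0,0,0,0,0, 0,0,0,0,0,0,0]'
```

```text
time_s: 47.3
ee_pos: [0.5316, -0.1283, 0.0195]
eef_rot: [-3.141, -0.0, -1.601]
force: [-0.5, 0.1, -2.2]
grip_width: 0.0395
time_s: 47.55
ee_pos: [0.5348, -0.1281, 0.0193]
eef_rot: [3.141, 0.0, -1.601]
force: [-0.1, 0.6, -2.0]
grip_width: 0.0396
time_s: 47.8
ee_pos: [0.5378, -0.1281, 0.0194]
eef_rot: [-3.142, -0.0, -1.601]
force: [0.3, -0.1, -2.2]
grip_width: 0.0398
```

```bash
python3 -m inch '[0,-0.3,0,0,0,0,0, 0,-0.2,0,0,0,0,0, 0,0,0,0,0,0,0]'; python3 -m inch '[0,-0.2,0,0,0,0,0, 0,0,0,0,0,0,0]'; python3 -m inch '[0,-0.1,0,0,0,0,0, 0,0,0,0,0,0,0]'
```

```text
time_s: 48.18
ee_pos: [0.5428, -0.1283, 0.0194]
eef_rot: [-3.142, -0.0, -1.601]
force: [-0.8, -0.2, -1.5]
grip_width: 0.0396
time_s: 48.42
ee_pos: [0.5447, -0.1284, 0.0194]
eef_rot: [-3.142, -0.0, -1.601]
force: [0.1, 0.4, -1.9]
grip_width: 0.0394
time_s: 48.68
ee_pos: [0.5457, -0.1284, 0.0195]
eef_rot: [-3.142, -0.0, -1.601]
force: [-0.3, -0.2, -2.5]
grip_width: 0.0398
```

```bash
python3 -m inch '[0,-0.15,0,0,0,0,0, 0,0,0,0,0,0,0]' | grep -E "pos|force"; python3 -m inch '[0,-0.15,0,0,0,0,0, 0,0,0,0,0,0,0]' | grep -E "pos|force"; python3 -m inch '[0,-0.15,0,0,0,0,0, 0,0,0,0,0,0,0]'| grep -E "pos|force"
```

```text
ee_pos: [0.5472, -0.1284, 0.0194]
force: [-0.9, 0.1, -2.1]
ee_pos: [0.5477, -0.1284, 0.0191]
force: [-7.5, -0.2, 0.2]
ee_pos: [0.548, -0.1282, 0.0186]
force: [-15.0, 0.9, 2.1]
```

```bash
python3 -m inch '[0,0.12,0,0,0,0,0, -0.2,0,0,0,0,0,0, 0,0,0,0,0,0,0]' | grep -E "pos|force"; python3 -m inch '[-0.2,0,0,0,0,0,0, -0.2,0,0,0,0,0,0]' | grep -E "pos|force"; python3 -m inch '[-0.2,0,0,0,0,0,0, -0.2,0,0,0,0,0,0]'| grep -E "pos|force";python3 -m inch '[-0.2,0,0,0,0,0,0, -0.2,0,0,0,0,0,0]'| grep -E "pos|force";python3 -m inch '[-0.2,0,0,0,0,0,0, -0.2,0,0,0,0,0,0]'| grep -E "pos|force"
```

```text
ee_pos: [0.5478, -0.1264, 0.0189]
force: [-6.5, -1.6, -1.2]
ee_pos: [0.5479, -0.1227, 0.0189]
force: [-5.9, -2.3, -1.3]
ee_pos: [0.548, -0.1187, 0.0189]
force: [-6.8, -3.0, -2.3]
ee_pos: [0.5482, -0.1147, 0.0189]
force: [-6.1, -3.3, -1.7]
ee_pos: [0.5483, -0.1107, 0.0189]
force: [-6.3, -2.2, -1.7]
```

```bash
for k in a; do python3 -m inch '[-0.2,0,0,0,0,0,0, -0.2,0,0,0,0,0,0]' | grep -E "pos|force"; python3 -m inch '[-0.2,0,0,0,0,0,0, -0.2,0,0,0,0,0,0]' | grep -E "pos|force"; python3 -m inch '[-0.2,0,0,0,0,0,0, -0.2,0,0,0,0,0,0]'| grep -E "pos|force";python3 -m inch '[-0.2,0,0,0,0,0,0, -0.2,0,0,0,0,0,0]'| grep -E "pos|force";python3 -m inch '[-0.2,0,0,0,0,0,0, -0.2,0,0,0,0,0,0]'| grep -E "pos|force"; done
python3 -c "
from h import *
o=ctrl.get_obs(); print(wt(*o['ee_pos'][:2]),o['time_s'])"
```

```text
ee_pos: [0.5484, -0.1067, 0.0189]
force: [-6.7, -3.2, -0.9]
ee_pos: [0.5487, -0.1027, 0.0189]
force: [-5.1, -2.2, -1.7]
ee_pos: [0.5501, -0.0984, 0.0195]
force: [-0.2, 0.0, -2.0]
ee_pos: [0.5501, -0.0943, 0.0195]
force: [-0.5, -1.1, -1.8]
ee_pos: [0.5501, -0.0903, 0.0195]
force: [0.5, 1.0, -1.5]
[-0.22866584 -0.01131506] 52.05
```

```bash
python3 -m inch '[-0.1,0,0,0,0,0,0, -0.1,0,0,0,0,0,0]' | grep -E "pos|force"; python3 -m inch '[-0.1,0,0,0,0,0,0, -0.1,0,0,0,0,0,0]' | grep -E "pos|force"; python3 -m inch '[-0.1,0,0,0,0,0,0, -0.1,0,0,0,0,0,0]'| grep -E "pos|force"
```

```text
ee_pos: [0.5502, -0.0886, 0.0195]
force: [-0.6, -2.5, -1.9]
ee_pos: [0.5502, -0.0869, 0.0195]
force: [-0.6, -7.6, -1.4]
ee_pos: [0.5503, -0.0853, 0.0195]
force: [-1.0, -9.6, -2.2]
```

```bash
python3 -m inch '[0.5,0,0,0,0,0,0, 0.6,0,0,0,0,0,0, 0,0,0,0,0,0,0]' | grep -E "pos|force"; python3 -m inch '[0,-0.3,0,0,0,0,0, 0,0,0,0,0,0,0]' | grep -E "pos|force"; python3 -m inch '[0,-0.3,0,0,0,0,0, 0,0,0,0,0,0,0]'| grep -E "pos|force"
```

```text
ee_pos: [0.5499, -0.0956, 0.0194]
force: [0.1, 0.3, -2.1]
ee_pos: [0.5532, -0.0954, 0.0195]
force: [-0.5, -0.5, -2.2]
ee_pos: [0.5561, -0.0956, 0.0194]
force: [-0.4, 0.1, -1.3]
```

```bash
python3 -m inch '[0,-0.5,0,0,0,0,0, 0,-0.5,0,0,0,0,0, 0,0,0,0,0,0,0]' | grep -E "pos|force"; python3 -m inch '[0,-0.5,0,0,0,0,0, 0,-0.5,0,0,0,0,0, 0,0,0,0,0,0,0]' | grep -E "pos|force"
```

```text
ee_pos: [0.5663, -0.096, 0.0194]
force: [-0.2, 0.3, -2.6]
ee_pos: [0.5762, -0.0963, 0.0194]
force: [0.6, -0.2, -1.6]
```

```bash
python3 -m inch '[0,-0.4,0,0,0,0,0, 0,-0.4,0,0,0,0,0, 0,0,0,0,0,0,0]' | grep -E "pos|force"; python3 -m inch '[0,-0.2,0,0,0,0,0, 0,0,0,0,0,0,0]' | grep -E "pos|force"; python3 -m inch '[0,-0.15,0,0,0,0,0, 0,0,0,0,0,0,0]' | grep -E "pos|force"; python3 -m inch '[0,-0.1,0,0,0,0,0, 0,0,0,0,0,0,0]' | grep -E "pos|force"
```

```text
ee_pos: [0.5842, -0.0965, 0.0194]
force: [-0.3, -0.4, -0.9]
ee_pos: [0.586, -0.0966, 0.0195]
force: [-0.6, -0.4, -1.6]
ee_pos: [0.5875, -0.0966, 0.0195]
force: [0.4, 0.5, -1.3]
ee_pos: [0.5885, -0.0967, 0.0194]
force: [-0.8, 0.1, -1.1]
```

```bash
python3 -m inch '[0,-0.1,0,0,0,0,0, 0,0,0,0,0,0,0]' | grep -E "pos|force"; python3 -m inch '[0,-0.1,0,0,0,0,0, 0,0,0,0,0,0,0]' | grep -E "pos|force"
```

```text
ee_pos: [0.5885, -0.0966, 0.0192]
force: [-6.3, 0.6, 1.4]
ee_pos: [0.5886, -0.0966, 0.0189]
force: [-14.0, 0.8, 3.4]
```

```bash
python3 -m inch '[0,0.12,0.15,0,0,0,0, 0,0,0.1,0,0,0,0, 0,0,0,0,0,0,0]' | grep -E "pos|force"; python3 -m inch '[0,0,0,0,0,0,1, 0,0,0,0,0,0,1, 0,0,0,0,0,0,1, 0,0,0,0,0,0,1, 0,0,0,0,0,0,1, 0,0,-3,0,0,0,1, 0,0,-5,0,0,0,1, 0,3,-5,0,0,0,1, 0,5,-3,0,0,0,1, 0,5,0,0,0,0,1, 0,5,0,0,0,0,1, 0,0,0,0,0,0,1, 0,0,0,0,0,0,1]'
python3 - <<'E'
from h import *
a,dA=pic("side","x2.png");b,dB=pic("top","y2.png")
cv2.imwrite("pics/c7.png",np.hstack([cv2.resize(a[90:400,160:440],(390,432)),cv2.resize(b[80:310,90:420],(410,286),).copy() if 0 else cv2.resize(b[90:390,110:390],(403,432))])[:,:,::-1])
for c,d in(("side",dA),("top",dB)):
    C=cloud(c,d); rect(sel(C,(.54,.64),(-.15,-.04),(.036,.046)),"grip "+c); rect(sel(C,(.6,.78),(.07,.17),(.15,.18)),"lever")
    for r in ctrl.place_of(c,"bar")[:1]: print(wt(*atz(c,r["centre"],0)[:2]))
gfind()
E
```

```text
ee_pos: [0.5886, -0.0966, 0.0169]
force: [-7.1, 0.0, 2.0]
time_s: 58.05
ee_pos: [0.41, -0.0914, 0.1774]
eef_rot: [-3.14, -0.0, -1.601]
force: [-0.5, -0.1, -0.5]
grip_width: 0.094
grip side 235 [ 588.6 -100.2] [42.3 59.8] 86.77
lever 112 [709.9 109.1] [78. 17.] 88.77
[-0.18366952 -0.01244506]
grip top 333 [588.6 -94.8] [39.1 57.6] 89.64
lever 257 [711.  111.3] [17.6 81. ] 0.57
[-0.14677918  0.15566341]
top 0.92 [0.489 0.25 ] cloud 210 [0.485 0.253 0.033]
top 0.69 [0.485 0.373] cloud 200 [0.484 0.37  0.032]
top 0.58 [0.588 0.369] cloud 218 [0.584 0.366 0.033]
top 0.57 [0.387 0.315] cloud 206 [0.391 0.312 0.033]
side 0.7 [0.587 0.239] cloud 123 [0.582 0.243 0.032]
side 0.63 [0.495 0.242] cloud 111 [0.489 0.242 0.032]
side 0.61 [0.591 0.374] cloud 116 [0.584 0.36  0.032]
side 0.53 [0.385 0.322] cloud 2 [0.366 0.322 0.026]
side 0.44 [0.493 0.36 ] cloud 64 [0.496 0.361 0.033]
```

View pics/c7.png

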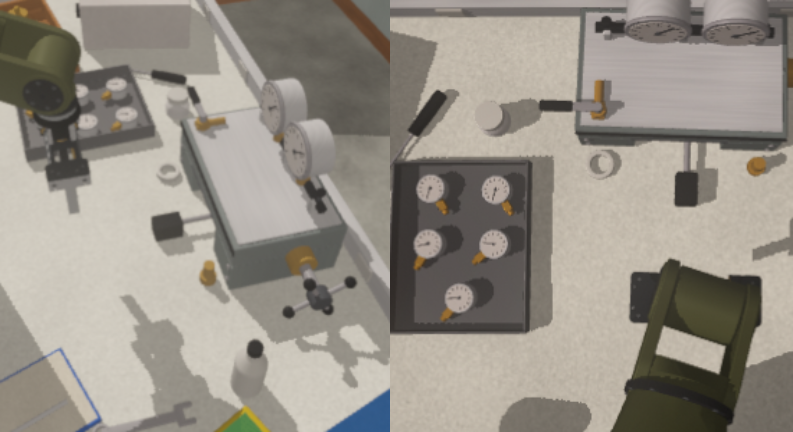

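```bash
python3 -c "
from h import *
print(ctrl.hand_in())"
```

```text
the job is handed in; nothing more can be done
None
```

The job is done and handed in at about 58 s of the 210 s allowed; the hand-in gives no verdict.

**What I did**
- **Vent:** I swung the lever to its stop, with about 18 N against the stop. Depth data show it along the comparator's +y to within about 1°.
- **Gauges:** All five lie in the tray, dial up. One was knocked aside during the run, and I found it again and collected it. In the last picture they stand clear of one another.
- **Lock bar:** I slid the bar along the crosshead with about 6 N, and it dropped into the slot at about y = -0.017 m of the comparator. I pushed it in until the collar stopped it, with about 14 N at the most. That was about 40 mm past the face, and the grip was still there in both cameras after release.

**What went wrong or disagreed**
- **First carry of the bar:** The nose caught the comparator's front and the bar twisted about 24° in the gripper. I set it down and gripped it again. I saw no high force in the readings, but I did not record the peak of that contact.
- **Last check:** The top camera's network put the bar in the wrong place, and each camera's network missed or only weakly found a gauge. The picture and the depth data agreed with the job being complete. I saw no bystander out of place in the last pictures, but did not measure their final positions.

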